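# Draw the sagging bolt of the bench guard and hold its gate ajar

### The job

I need both hands inside the test guard: first clear the gate's swing by laying the red screwdriver that lies in front of the gate back on its little rest, its handle across both forks, and let go of it. Then free the gate's barrel bolt - it sags in its worn straps, so its thick nose hangs behind the bent-up lip of the keeper and must be lifted over the lip while you pull - draw it fully back and swing the gate towards you until its free edge stands about 12 cm open. Finish still holding it there, because the hinge springs would close it, and don't disturb the other loose things on the desk or the board in the guard.

Things in the scene. Friction and masses are not known exactly. Their poses are not given: they have to be found in the camera images.
- screwdriver: red precision screwdriver, 24 g, lying on the desk before the gate. Origin: middle of its length (157 mm), on its underside as it lies. Its own y axis runs along it: the red handle (12 mm thick, 98 mm long) reaches from y = -24 to +74 mm, the thin steel shank (3 mm thick) points to -y and ends at y = -78 mm. It balances near the middle of the handle
- handle_mid (a point): middle of the screwdriver's red handle, on its axis (screwdriver frame: y = +25 mm, 6 mm above the underside)
- tool_rest: screwdriver rest, fixed: black foot 60 x 85 x 6 mm, two steel Y-forks 60 mm apart (y = -30, +30 mm), each a 90 degree V 30 mm wide (along x), bottom 36 mm, tips 50 mm above the desk. Origin: centre of the underside. The tool lies along the rest's y, either way round, its handle middle over the origin, so that the handle spans both forks, its axis then 44 mm above the desk
- guard: bench test guard, fixed: aluminium plate with four profile posts 165 mm tall, clear side and back panels, 304 mm wide (y), reaching 126 mm back (+x); open at the top. Origin: at desk height, below the middle of the closed gate; its -x side (the gate) faces the robot, z up
- gate: the guard's gate: aluminium stiles and rails, clear panel, 254 mm wide, 8 to 165 mm above the desk, 16 mm thick. Origin: on the vertical hinge axis at desk height (guard frame x = -12, y = +131 mm; the left side as seen from the robot). Closed, it runs from the hinge to -y of the guard frame. On its front, at the top right, the barrel bolt slides in two straps (their tops 164 mm above the desk)
- gate_edge (a point): front upper corner of the gate's free edge, 258 mm from the hinge axis
- gate_hinge (a joint): opening angle of the gate, rad: 0 shut, grows as the free edge swings towards the robot (12 cm at the edge is about 0.47). Springs close it (0.15 N m when shut, 0.43 N m at 0.47 rad)
- bolt: steel barrel bolt, 150 g, shaft 10 mm thick along y of the guard, nose a collar 22 mm thick and 10 mm long; it slides in the gate's straps and swings with the gate. Origin: on its axis below the knob. Shot home, the axis lies 24 mm before the guard's origin and, sagging, 142 mm above the desk
- knob (a point): middle of the bolt's upright red knob: cylinder 18 mm thick and 26 mm tall, its top 64 mm and this point 51 mm above the bolt's axis (193 mm above the desk while the bolt sags), above everything else of the guard; it stands 16 mm before the gate's front face (guard frame x = -24, y = -80 mm when shot home)
- bolt_draw (a joint): how far the bolt is drawn back, m: 0 shot home, grows to 0.034 as it moves towards the hinge (+y of the guard, to the robot's left). Unlifted it catches on the lip at about 0.004; the nose is clear of the keeper from 0.020 on. It stays where it is left (friction about 1 N)
- bolt_lift (a joint): how far the bolt is lifted in its straps, m: 0 sagging, at most 0.011; it drops again by its weight. The nose passes over the lip from 0.006 on
- keeper: brass keeper strap on the guard's right front post, round the bolt's nose; its lower leg is bent up on the gate side into a lip 4 mm thick that ends 136 mm above the desk. Origin as the guard's. The top of the keeper is 171 mm above the desk
- board: green circuit board 46 x 62 x 19 mm under test, loose on the guard's plate: leave it
- solder: reel of solder, 52 mm across, 34 mm tall, loose on the desk: leave it
- tape: roll of copper tape, 70 mm across, 12 mm tall, loose on the desk: leave it

How it is judged:
On the way, in this order (a step that is already met when the one before it is completed fails the run):
1. the screwdriver lies with its handle in both forks of the rest, let go, the gate still bolted (x of handle_mid in the frame of tool_rest between -0.006 and 0.006 m and y of handle_mid in the frame of tool_rest between -0.018 and 0.018 m and height (world z) of handle_mid between 0.038 and 0.05 m and angle between the y axis of screwdriver and the y axis of tool_rest, either way round below 0.15 rad and linear speed of screwdriver below 0.03 m/s and contact force between the fingers and screwdriver below 0.05 N and value of joint bolt_draw below 0.012 m), for 0.2 s.
2. the bolt is drawn back out of the keeper (value of joint bolt_draw above 0.024 m), for 0.1 s.
At the end, for the whole second after the job is handed in: The fingers still hold the gate (or its bolt) at rest, 0.37 to 0.58 rad open (9.5 to 15 cm at its edge), nothing else propping it, bolt drawn 22 mm or more; the screwdriver lies in both forks, handle middle within 18 mm lengthwise and 6 mm sideways of the rest's centre (value of joint gate_hinge between 0.37 and 0.58 rad and velocity of joint gate_hinge between -0.1 and 0.1 rad/s and value of joint bolt_draw above 0.022 m and contact force between the fingers and gate above 1 N and contact force between gate and screwdriver below 0.1 N and contact force between gate and solder below 0.1 N and contact force between gate and tape below 0.1 N and contact force between gate and board below 0.1 N and x of handle_mid in the frame of tool_rest between -0.006 and 0.006 m and y of handle_mid in the frame of tool_rest between -0.018 and 0.018 m and height (world z) of handle_mid between 0.038 and 0.05 m and angle between the y axis of screwdriver and the y axis of tool_rest, either way round below 0.15 rad); the arm keeps its last pose, push and grip.
It fails at once if the gate or its bolt strikes the screwdriver (contact force between gate and screwdriver above 0.5 N).
It fails at once if the board in the guard is disturbed (distance of board from where it was at the start of the episode above 0.015 m).
It fails at once if the solder reel is disturbed (distance of solder from where it was at the start of the episode above 0.02 m).
It fails at once if the copper tape is disturbed (distance of tape from where it was at the start of the episode above 0.02 m).
It also fails if it takes over 56 s, if anything falls off the work surface, if the arm or the gripper's body presses on something with over 40 N, if the wrist force passes 120 N, or if a joint passes its speed limit or range.

### The arm

A 6-joint arm with a two-finger parallel gripper is mounted at the origin on a cart in front of the work surface, level with it; the furniture and walls round the work are solid. World frame = base frame: x ahead of the robot, y to its left, z up, the work surface at z = 0. Lengths are in m, angles in rad, forces in N, time in s.
With the tool pointing down it reaches from about 0.425 to 0.95 m from the base axis. Payload 3.5 kg.
Tool frame: the origin (TCP) lies between the finger pads; the fingertips stand 22 mm ahead of it and the grasp point (between the pads) lies 3 mm ahead of it (ctrl.nose_length is the z of the fingertips in the tool frame, in m); z points along the fingers, y is the line along which they close (so a half turn about z gives the same grasp; the last joint's range is limited). The gripper opens to 85 mm and grips with 20 to 120 N. Pads are 22 mm wide; open, the fingers measure 114 mm over their backs; the gripper's body (76 mm by 85 mm) begins 54 mm behind the grasp point. The pads swing forward as they close: fully open they stand 13 mm farther back than shut.
Start: joints at [1.17, 0.286, 1.577, -0, 1.279, -0.15], TCP at [0.167, 0.654, 0.253] pointing down, gripper open.
Joint ranges: [-2.77, 2.77], [-0.9, 2.22], [0.21, 2.48], [-1.53, 4.67], [0.24, 2.81], [-2.84, 2.84]. Speed limits (rad/s): [2.79, 2.79, 3.14, 3.14, 3.14, 3.14].

### API

Orientations are given as a unit quaternion [x, y, z, w].
In Python, from plant import ctrl gives the robot as it stands. The module is installed in compiled form; this text tells all that it offers.
- The arm moves only by the tool send_rows, never from a script. Its argument "rows" is text: rows parted by semicolons, each of 7 numbers parted by spaces: the turn, a rotation vector about the tool's x, y, z in a scale on which 1.0 is 120 degrees, then the shift along the tool's x, y, z in normalised numbers (1 is 100 cm), then the opening, from -1 (shut) to 1 (fully open). A call has 1 to 8 rows; each row is the pose to reach, as a shift and turn from the pose commanded when the call began, along the tool's axes at that moment; what a row does not reach only later rows make up. A row lasts 1/8 s, in which the tool goes at most 62.5 mm and 10.7 degrees, less where a joint would pass 70% of its speed; a pose out of reach is approached as far as the arm can. No shift or turn number may pass 1 either way. A call with a gripper value outside its range is refused whole. The fingers move at their own pace and stop on an object; "grip_force" is the grip in N (left out, the last holds). Time passes only in rows, so rows that repeat a pose let the fingers close. It gives the time, the measured TCP pose, the force, the opening and the grip force at its end, in the units of the state.
- ctrl.get_state(): the state, without advancing time (a new reading comes with each control period).
- ctrl.read_camera(name): name is "scene" or "top"; returns a dict with "color" (384x512x3 uint8, red, green, blue), "fx", "fy", "cx", "cy" (pixels), "extrinsics" (4x4, takes a point from world to camera coordinates). Camera axes: x right, y down, z forward; pixel columns grow to the right and rows downward; lengths in m; the calibration is good to about 2 mm. A picture is of the moment at which its call begins. There is no depth.
- ctrl.sign_off(): hands the job in; it is judged then, once.
Trained networks look in a picture, given as the dict that the camera call returned (one of the last four; its "shot" number tells which), for a name from the list of things; names that differ only in an ending like _2 or _b are one class to them, and where a whole thing is asked for, a point or a joint stands for the part that bears it (a point fixed in the world has none). Each returns a list of dicts, best first, with "p" (0 to 1); they miss things now and then, are a little off and sometimes report something else, mostly with a low value. They report only what shows in the picture. A call takes as long as a camera call.
- ctrl.look_for(picture, target): "position" ([x, y, z] in m, in the coordinates of the camera as it stood for that picture, good to about 4 mm: the middle of the surface that is visible of it).
The state is a dict: "time": time; "qpos": joint angles; "dq": joint speeds; "joint_efforts": joint torques, N m; "eef_pos": TCP position; "tcp_rot": TCP orientation; "contact_force": force on the tool from outside, world axes, zero at the start; "wrist_torque": the same for the moment, N m; "opening": opening from 0.0 (shut) to 1.0 (fully open); "finger_force": force on a finger pad.
Only numpy, scipy, OpenCV 4.12 (cv2) and the standard library are available. Lean on these libraries where they do the work, as an engineer would, in place of code of your own. Each camera call takes 0.05 s, during which the arm holds its last target. There are 200 camera calls.

## Working session

There is one attempt and no reset: what is moved stays moved. The work goes in short steps, Python scripts to look and compute and a tool call to move; the robot and the scene stay as the last step left them, time stands still between calls to the robot, and variables do not carry over. Pictures are saved under pics/ and viewed, at most 10 in all, crops included, and the job is handed in when it is done.

Besides the shell and the picture viewer there is one more tool, called after "Emit:" as a command line: name --argument value ..., lists and objects as JSON in quotes. send_rows: Moves the arm, as the interface text tells. Its arguments: {"type":"object","properties":{"rows":{"type":"string"},"grip_force":{"type":"number"}},"required":["rows"]}

```bash
mkdir -p pics
cat > h.py <<'E'
from plant import ctrl
import numpy as np, cv2
from scipy.spatial.transform import Rotation as R
def shot(n,save=None):
    p=ctrl.read_camera(n)
    if save: cv2.imwrite('pics/'+save,p['color'][:,:,::-1])
    return p
def look(p,t):
    E=np.linalg.inv(p['extrinsics'])
    return [(round(d['p'],2),(E@np.append(d['position'],1))[:3].round(4)) for d in ctrl.look_for(p,t)[:3]]
def pix(p,X):
    c=p['extrinsics']@np.append(X,1); return np.array([p['fx']*c[0]/c[2]+p['cx'],p['fy']*c[1]/c[2]+p['cy']])
def ray(p,u,v,z):
    E=np.linalg.inv(p['extrinsics']); d=E[:3,:3]@[(u-p['cx'])/p['fx'],(v-p['cy'])/p['fy'],1]
    return E[:3,3]+d*(z-E[2,3])/d[2]
E
python3 - <<'E'
from h import *
for n in('scene','top'):
    p=shot(n,n+'0.png')
    print(n,np.linalg.inv(p['extrinsics'])[:3,3].round(3))
    for t in['screwdriver','handle_mid','tool_rest','guard','gate','gate_edge','bolt','knob','keeper','board','solder','tape']: print(t,look(p,t))
s=ctrl.get_state();print(s['time'],s['eef_pos'],s['tcp_rot'],R.from_quat(s['tcp_rot']).as_matrix().round(3))
E
```

```text
scene [-0.493  0.97   0.893]
screwdriver [(0.49, array([0.443 , 0.1808, 0.0087]))]
handle_mid []
tool_rest [(0.69, array([ 0.4219, -0.1841,  0.0026]))]
guard [(0.67, array([0.5816, 0.2145, 0.0538]))]
gate [(0.68, array([0.5904, 0.229 , 0.0552])), (0.42, array([ 0.4236, -0.1866,  0.0045])), (0.38, array([0.5843, 0.2144, 0.0512]))]
gate_edge [(0.76, array([0.5821, 0.2303, 0.0557]))]
bolt [(0.75, array([0.582 , 0.2163, 0.0518]))]
knob [(0.55, array([0.5546, 0.1653, 0.1422]))]
keeper [(0.46, array([0.5319, 0.1124, 0.1336]))]
board []
solder [(0.67, array([ 0.4231, -0.1851,  0.003 ])), (0.48, array([0.4111, 0.4053, 0.0232]))]
tape [(0.69, array([ 0.4714, -0.3572,  0.007 ]))]
top [0.442 0.    1.275]
screwdriver [(0.53, array([0.4417, 0.1634, 0.0111]))]
handle_mid [(0.46, array([0.5828, 0.2343, 0.1694])), (0.18, array([0.4253, 0.3965, 0.0346]))]
tool_rest [(0.98, array([ 0.4233, -0.1955,  0.0105]))]
guard [(0.79, array([0.6578, 0.2569, 0.079 ])), (0.36, array([0.5836, 0.2362, 0.1683]))]
gate [(0.55, array([0.5806, 0.2349, 0.1665])), (0.15, array([ 0.4714, -0.3628,  0.013 ]))]
gate_edge [(0.65, array([0.5811, 0.2315, 0.1674]))]
bolt [(0.49, array([0.5665, 0.1744, 0.1465]))]
knob [(0.66, array([0.5623, 0.1792, 0.1473]))]
keeper [(0.62, array([0.5514, 0.1091, 0.1697]))]
board [(0.72, array([0.6398, 0.1844, 0.0124]))]
solder [(0.65, array([0.4282, 0.3979, 0.0336])), (0.52, array([0.6566, 0.2578, 0.0823])), (0.4, array([ 0.4249, -0.1962,  0.0067]))]
tape [(0.61, array([ 0.4706, -0.3629,  0.0112]))]
1.3 [0.16750718 0.6538624  0.25331319] [ 1.25105560e-01  9.92143436e-01 -2.63786936e-05 -9.40766613e-06] [[-0.969  0.248 -0.   ]
 [ 0.248  0.969 -0.   ]
 [ 0.    -0.    -1.   ]]
```

View pics/top0.png

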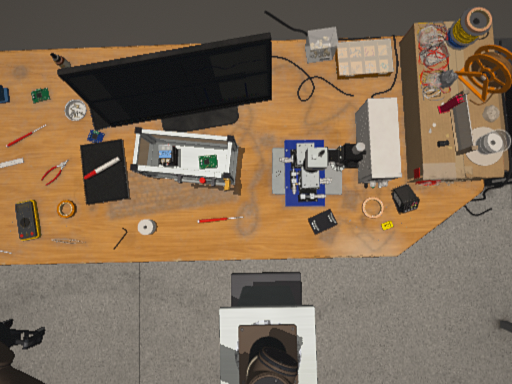

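View pics/scene0.png

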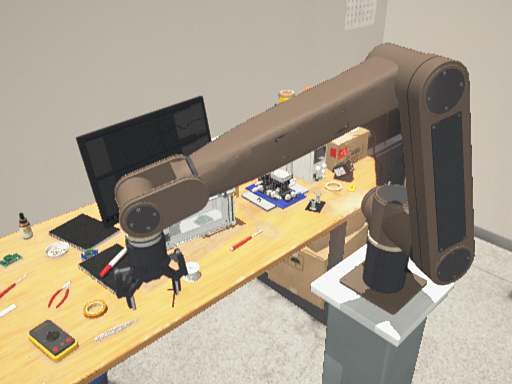

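The top view shows the screwdriver (handle 197-230, 219; shank to the right), the rest at (322,220) slightly turned, the solder reel at (146,227), the guard at 135-240 x 130-190 with the red knob near (203,182), and the tape at (373,208). The scene view is partly blocked by the arm.

Run:
```python
from h import *
p=shot('top'); c=p['color']; print(p['fx'],p['cx'],p['cy'])
a=cv2.resize(c[120:240,120:250][:,:,::-1],None,fx=5,fy=5,interpolation=cv2.INTER_CUBIC)
b=cv2.resize(c[198:243,297:347][:,:,::-1],None,fx=8,fy=8,interpolation=cv2.INTER_CUBIC)
cv2.imwrite('pics/a.png',a);cv2.imwrite('pics/b.png',b)
hsv=cv2.cvtColor(c,cv2.COLOR_RGB2HSV)
m=(((hsv[...,0]<8)|(hsv[...,0]>172))&(hsv[...,1]>170)&(hsv[...,2]>90)).astype(np.uint8)
n,l,st,ce=cv2.connectedComponentsWithStats(m)
for i in range(1,n):
    if st[i,4]>5 and 120<ce[i][0]<340 and ce[i][1]>160:
        pts=np.argwhere(l==i)[:,::-1].astype(np.float32)
        z=0.006 if ce[i][1]>200 else 0.2
        w=np.array([ray(p,u,v,z)[:2] for u,v in pts]); mu=w.mean(0); d=np.linalg.svd(w-mu)[2][0]; t=(w-mu)@d
        print(st[i],ce[i],mu.round(4),np.degrees(np.arctan2(d[1],d[0])).round(1),t.min().round(3),t.max().round(3))
```

```text
373.6487209826319 252.54942816709897 187.14947594710472
[200 178   6   5  25] [202.2  179.92] [0.5592 0.1756] -117.1 -0.008 0.007
[200 218  27   5  71] [211.94366197 219.54929577] [0.4441 0.1759] -85.6 -0.041 0.048
```

View pics/a.png

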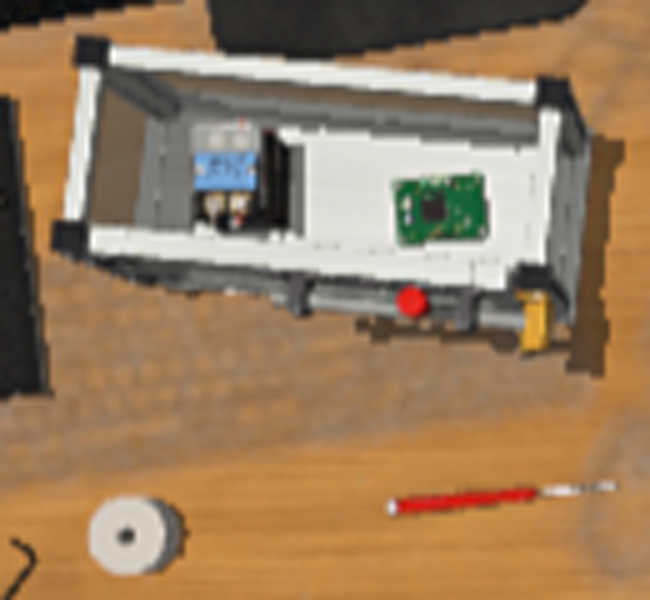

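View pics/b.png

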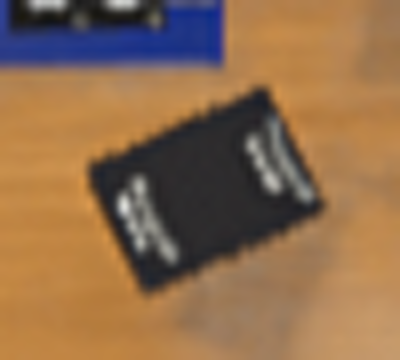

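Crop a shows the guard with the knob at full-image pixel (202,180), the board at (208,162) and the screwdriver's cap at 197.6 and tip at 243. Crop b shows the rest's foot turned about 24° from the image axes, with corners (90,165), (265,88), (325,208) and (150,292).

Run:
```python
from h import *
P=[shot('top') for _ in range(1)]; p=P[0]; c=p['color']
g=cv2.resize(c,None,fx=8,fy=8,interpolation=cv2.INTER_CUBIC)
def up(x,y): return ((x+.5)/8-.5,(y+.5)/8-.5)
# rest
x0,y0,x1,y1=297*8,203*8,347*8,243*8
m=(cv2.cvtColor(g[y0:y1,x0:x1],cv2.COLOR_RGB2GRAY)<75).astype(np.uint8)
cs=max(cv2.findContours(m,cv2.RETR_EXTERNAL,cv2.CHAIN_APPROX_NONE)[0],key=cv2.contourArea)
box=cv2.boxPoints(cv2.minAreaRect(cs)); W=np.array([ray(p,*up(x0+b[0],y0+b[1]),0.006)[:2] for b in box])
e=[W[1]-W[0],W[2]-W[1]]; print('rest',W.mean(0).round(4),[np.linalg.norm(v).round(4) for v in e],[np.degrees(np.arctan2(v[1],v[0])).round(1) for v in e])
# screwdriver
h=lambda x,y,z:ray(p,(x+.5)/5-.5+120,(y+.5)/5-.5+120,z)[:2]
A=h(388,507,.006);B=h(540,492,.006);T=h(615,486,.006)
v=A-T;L=np.linalg.norm(v);print('L',L.round(4),np.linalg.norm(A-B).round(4),'ang',np.degrees(np.arctan2(v[1],v[0])).round(1),'mid',(T+v/L*.103).round(4),(A-v/L*.049).round(4))
# guard corners (post tops z=.165)
C=[h(x,y,.165) for x,y in[(92,50),(552,90),(532,278),(70,237)]]
print('posts',np.round(C,4))
for a,b in((0,1),(3,2),(0,3),(1,2)):
    v=C[a]-C[b];print(np.linalg.norm(v).round(3),np.degrees(np.arctan2(v[1],v[0])).round(1))
print('knob',ray(p,202.2,180,.204))
s=ctrl.get_state();print(s['time'])
```

```text
rest [ 0.4288 -0.1965] [np.float64(0.0856), np.float64(0.0595)] [np.float64(-66.9), np.float64(-157.8)]
L 0.1552 0.104 ang 93.8 mid [0.4439 0.1742] [0.4437 0.1773]
posts [[0.7229 0.376 ]
 [0.6893 0.0952]
 [0.5752 0.1095]
 [0.6081 0.3893]]
0.283 83.2
0.282 83.3
0.115 -6.6
0.115 -7.1
knob [0.55852617 0.17497035 0.204     ]
1.4
```

```bash
cat >> h.py <<'E'
def plan(pos,yang):
    s=ctrl.get_state(); M=R.from_quat(s['tcp_rot'])
    a=np.radians(yang); y=np.array([np.cos(a),np.sin(a),0]); z=np.array([0,0,-1.]); T=R.from_matrix(np.c_[np.cross(y,z),y,z])
    d=M.inv().apply(np.array(pos)-s['eef_pos']); r=(M.inv()*T).as_rotvec(degrees=True)
    print('t',round(s['time'],2),'eef',s['eef_pos'].round(4),'open',round(s['opening'],3),'F',s['contact_force'].round(1),'ff',np.round(s['finger_force'],1),'\n turn',r.round(1),'shift',(d*1000).round(1))
E
python3 -c "
from h import *
plan([.4438,.1757,.12],4.1)"
```

```text
t 1.4 eef [0.1675 0.6539 0.2533] open 0.999 F [0.  0.4 0.2] ff 0.0 
 turn [ 0.  -0.  71.5] shift [-386.4 -394.7  133.3]
```

The rows are not in the units I measure in: shifts go in shares of 100 cm and turns go in shares of 120 degrees. I convert before sending: -394.7 mm / 1000 = -0.3947, -386.4 mm / 1000 = -0.3864, 71.5 degrees / 120 = 0.5958.

Emit:
send_rows --rows "0 0 0.5958 -0.3864 -0.3947 0 0;0 0 0.5958 -0.3864 -0.3947 0 0;0 0 0.5958 -0.3864 -0.3947 0 0;0 0 0.5958 -0.3864 -0.3947 0 0;0 0 0.5958 -0.3864 -0.3947 0 0;0 0 0.5958 -0.3864 -0.3947 0 0;0 0 0.5958 -0.3864 -0.3947 0.06 0;0 0 0.5958 -0.3864 -0.3947 0.133 0"

```text
time: 2.4
eef_pos: [0.4101, 0.2374, 0.1923]
tcp_rot: [0.682, 0.731, 0.003, 0.002]
contact_force: [0.1, -0.7, -0.9]
opening: 0.501
finger_force: 0.0
```

Emit:
send_rows --rows "0 0 0 0 0 0 0;0 0 0 0 0 0 0"

```text
time: 2.65
eef_pos: [0.4077, 0.2391, 0.1908]
tcp_rot: [0.681, 0.732, 0.001, 0.0]
contact_force: [-0.2, -1.2, 0.5]
opening: 0.5
finger_force: 0.0
```

```bash
python3 -c "
from h import *
plan([.4438,.1757,.0255],4.1)
p=shot('top')
print(look(p,'screwdriver'))"
```

```text
t 2.65 eef [0.4077 0.2391 0.1908] open 0.5 F [-0.2 -1.2  0.5] ff 0.0 
 turn [ 0. -0. -0.] shift [-66.   31.4 165.3]
[(0.6, array([0.4411, 0.1651, 0.0118]))]
```

Scaled: 165 mm / 1000 = 0.165, 158 mm / 1000 = 0.158.

Emit:
send_rows --rows "0 0 0 -0.066 0.0315 0.06 0;0 0 0 -0.066 0.0315 0.09 0;0 0 0 -0.066 0.0315 0.12 0;0 0 0 -0.066 0.0315 0.145 0;0 0 0 -0.066 0.0315 0.158 0;0 0 0 -0.066 0.0315 0.165 0;0 0 0 -0.066 0.0315 0.165 0"

```text
time: 3.62
eef_pos: [0.4439, 0.1758, 0.0256]
tcp_rot: [0.681, 0.732, 0.0, 0.0]
contact_force: [-1.9, 0.6, -0.1]
opening: 0.498
finger_force: 0.0
```

```bash
python3 -c "
from h import *
plan([.4438,.1757,.0255],4.1)
p=shot('scene')
c=p['color'];u,v=pix(p,[.444,.176,.03]).astype(int);print(u,v)
cv2.imwrite('pics/c.png',cv2.resize(c[v-40:v+35,u-50:u+50][:,:,::-1],None,fx=7,fy=7,interpolation=cv2.INTER_CUBIC))"
```

```text
t 3.62 eef [0.4439 0.1758 0.0256] open 0.498 F [-1.9  0.6 -0.1] ff 0.0 
 turn [ 0.1 -0.   0.1] shift [-0.1 -0.1  0.1]
241 236
```

View pics/c.png

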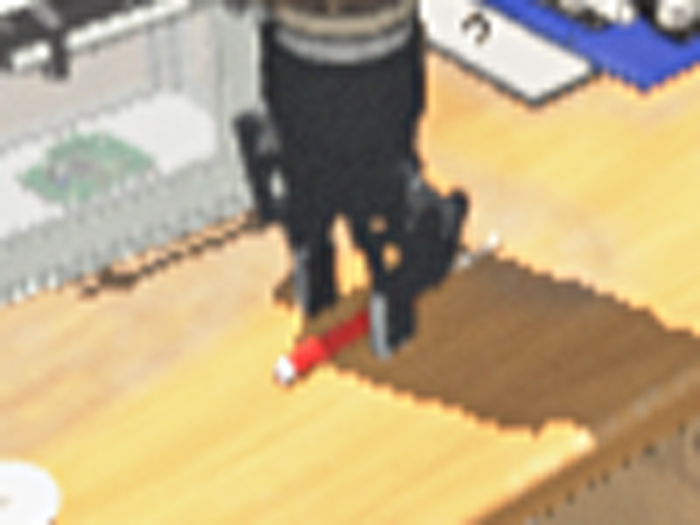

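The fingers straddle the red handle around (345,330) in the crop, so I'm closing the gripper.

Scaled: -75 mm / 1000 = -0.075, -30 mm / 1000 = -0.03.

Emit:
send_rows --rows "0 0 0 0 0 0 -1;0 0 0 0 0 0 -1;0 0 0 0 0 0 -1;0 0 0 0 0 0 -1;0 0 0 0 0 0 -1;0 0 0 0 0 0 -1;0 0 0 0 0 -0.03 -1;0 0 0 0 0 -0.075 -1" --grip_force 35

```text
time: 4.68
eef_pos: [0.4417, 0.1749, 0.099]
tcp_rot: [0.681, 0.732, -0.002, -0.001]
contact_force: [0.9, -0.4, -0.3]
opening: 0.118
finger_force: 34.8
```

```bash
python3 -c "
from h import *
plan([.4288,-.1965,.12],23.1)
p=shot('scene');print(look(p,'screwdriver'))
c=p['color'];u,v=pix(p,[.444,.176,.1]).astype(int)
cv2.imwrite('pics/d.png',cv2.resize(c[v-40:v+35,u-50:u+50][:,:,::-1],None,fx=7,fy=7,interpolation=cv2.INTER_CUBIC))"
```

```text
t 4.67 eef [0.4417 0.1749 0.099 ] open 0.118 F [ 0.9 -0.4 -0.3] ff 34.8 
 turn [ -0.3  -0.  -19. ] shift [-369.5  -39.7  -20.6]
[(0.43, array([0.4397, 0.1931, 0.0828]))]
```

View pics/d.png

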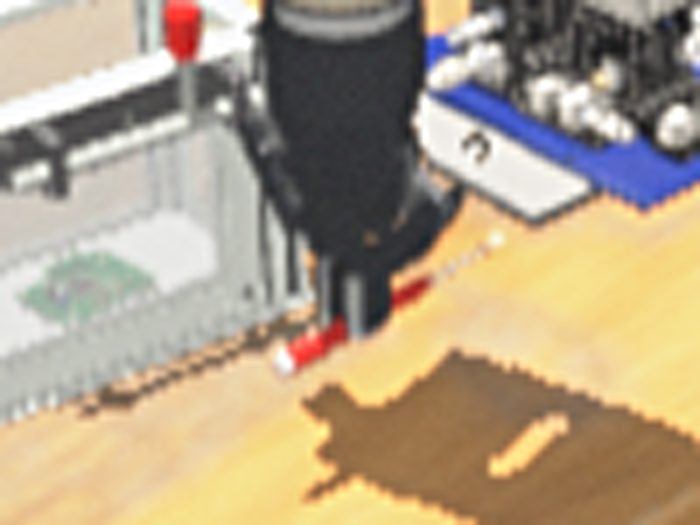

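The handle is held level: cap at (285,360), shank tip at (495,240) in the crop. Next I'll measure the offset of its middle and move above the rest.

```bash
python3 -c "
from h import *
p=shot('scene');u,v=pix(p,[.444,.176,.1]).astype(int)
f=lambda x,y,z:ray(p,(x+.5)/7-.5+u-50,(y+.5)/7-.5+v-40,z)[:2]
A=f(283,361,.0795);T=f(498,240,.0795);d=A-T;L=np.linalg.norm(d)
print(A,T,L,np.degrees(np.arctan2(d[1],d[0])),'mid',T+d/L*.103,A-d/L*.049)
print(look(p,'tool_rest'),look(shot('top'),'tool_rest'))
s=ctrl.get_state();print(s['eef_pos'],s['qpos'])
plan([.4288,-.1965,.12],23.1)"
```

```text
[0.44283617 0.22227309] [0.44927079 0.07675034] 0.14566494520945744 92.53181554580418 mid [0.44472086 0.1796498 ] [0.4450007  0.17332093]
[(0.6, array([ 0.4233, -0.1822,  0.0069]))] [(0.82, array([ 0.424 , -0.194 ,  0.0064])), (0.25, array([0.6556, 0.259 , 0.0819]))]
[0.44230233 0.17502795 0.09865124] [ 1.63080866e-01  3.94375833e-02  2.16820238e+00 -3.33495222e-05
  9.36776559e-01  9.11121272e-02]
t 4.97 eef [0.4423 0.175  0.0987] open 0.116 F [-0.8 -0.3 -1.1] ff 34.8 
 turn [ -0.2  -0.  -19. ] shift [-369.6  -40.2  -21.1]
```

Scaled: -369 mm / 1000 = -0.369, -340 mm / 1000 = -0.34, -19 degrees / 120 = -0.1583.

Emit:
send_rows --rows "0 0 -0.1583 -0.06 -0.04 -0.021 -1;0 0 -0.1583 -0.12 -0.04 -0.021 -1;0 0 -0.1583 -0.18 -0.04 -0.021 -1;0 0 -0.1583 -0.24 -0.04 -0.021 -1;0 0 -0.1583 -0.295 -0.04 -0.021 -1;0 0 -0.1583 -0.34 -0.04 -0.021 -1;0 0 -0.1583 -0.369 -0.04 -0.021 -1;0 0 -0.1583 -0.369 -0.04 -0.021 -1"

```text
time: 5.98
eef_pos: [0.4294, -0.1968, 0.1195]
tcp_rot: [0.552, 0.834, 0.0, -0.002]
contact_force: [-0.1, 0.1, -1.0]
opening: 0.108
finger_force: 34.8
```

```bash
python3 -c "
from h import *
plan([.4288,-.1965,.12],23.1)
p=shot('scene','e0.png');u,v=pix(p,[.4288,-.1965,.06]).astype(int);print(u,v)
cv2.imwrite('pics/e.png',cv2.resize(p['color'][v-40:v+35,u-50:u+50][:,:,::-1],None,fx=7,fy=7,interpolation=cv2.INTER_CUBIC))"
```

```text
t 5.97 eef [ 0.4294 -0.1968  0.1195] open 0.108 F [-0.1  0.1 -1. ] ff 34.8 
 turn [-0.1 -0.2 -0.2] shift [ 0.5 -0.4 -0.5]
316 192
```

View pics/e.png

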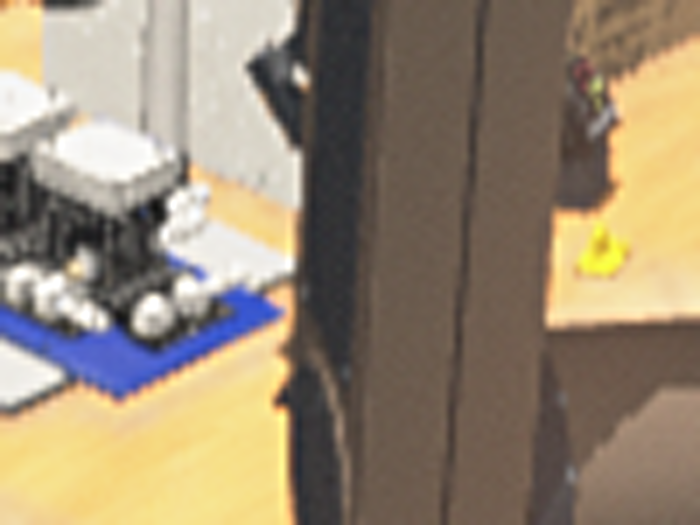

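The arm blocks this view of the rest, so I'll lower by the numbers and watch the force.

Scaled: 54 mm / 1000 = 0.054, 53 mm / 1000 = 0.053.

Emit:
send_rows --rows "0 0 0 0.0005 -0.0008 0.02 -1;0 0 0 0.0005 -0.0008 0.035 -1;0 0 0 0.0005 -0.0008 0.045 -1;0 0 0 0.0005 -0.0008 0.05 -1;0 0 0 0.0005 -0.0008 0.053 -1;0 0 0 0.0005 -0.0008 0.054 -1;0 0 0 0.0005 -0.0008 0.054 -1"

```text
time: 6.9
eef_pos: [0.4295, -0.1957, 0.0674]
tcp_rot: [0.551, 0.834, -0.0, 0.0]
contact_force: [-0.1, -0.9, 0.7]
opening: 0.117
finger_force: 34.8
```

```bash
python3 -c "
from h import *
plan([.4288,-.1965,.064],23.1)"
```

```text
t 6.9 eef [ 0.4295 -0.1957  0.0674] open 0.117 F [-0.1 -0.9  0.7] ff 34.8 
 turn [0. 0. 0.] shift [-0.4 -0.9  3.4]
```

Scaled: 2 mm / 1000 = 0.002, 1 mm / 1000 = 0.001.

Emit:
send_rows --rows "0 0 0 0 -0.0009 0.001 -1;0 0 0 0 -0.0009 0.002 -1;0 0 0 0 -0.0009 0.002 -1;0 0 0 0 -0.0009 0.002 -1"

```text
time: 7.4
eef_pos: [0.4284, -0.1959, 0.0651]
tcp_rot: [0.551, 0.835, -0.0, -0.0]
contact_force: [0.2, 1.0, 0.2]
opening: 0.117
finger_force: 34.8
```

```bash
python3 -c "
from h import *
plan([.4288,-.1965,.064],23.1)"
```

```text
t 7.4 eef [ 0.4284 -0.1959  0.0651] open 0.117 F [0.2 1.  0.2] ff 34.8 
 turn [-0.  0.  0.] shift [-0.7  0.1  1.1]
```

Scaled: 1 mm / 1000 = 0.001.

Emit:
send_rows --rows "0 0 0 0 0 0.001 -1;0 0 0 0 0 0.001 -1;0 0 0 0 0 0.001 -0.6;0 0 0 0 0 0.001 -0.4;0 0 0 0 0 0.001 -0.2;0 0 0 0 0 0.001 0;0 0 0 0 0 0.001 0;0 0 0 0 0 0.001 0"

```text
time: 8.4
eef_pos: [0.4284, -0.1959, 0.0641]
tcp_rot: [0.551, 0.835, -0.0, -0.0]
contact_force: [-0.3, 0.4, 0.3]
opening: 0.504
finger_force: 0.0
```

Scaled: -190 mm / 1000 = -0.19, -150 mm / 1000 = -0.15.

Emit:
send_rows --rows "0 0 0 0 0 -0.005 0;0 0 0 0 0 -0.015 0;0 0 0 0 0 -0.04 0;0 0 0 0 0 -0.09 0;0 0 0 0 0 -0.15 0;0 0 0 0 0 -0.19 0;0 0 0 0 0 -0.19 0"

```text
time: 9.28
eef_pos: [0.4302, -0.1971, 0.2596]
tcp_rot: [0.551, 0.835, -0.0, 0.005]
contact_force: [-1.2, -0.2, -1.1]
opening: 0.502
finger_force: 0.0
```

```bash
python3 -c "
from h import *
plan([.5585,.175,.26],83.2)
plan([.5585,.175,.26],-6.8)
p=shot('top');print(look(p,'screwdriver'),look(p,'tool_rest'))
cv2.imwrite('pics/f.png',cv2.resize(p['color'][195:245,290:350][:,:,::-1],None,fx=8,fy=8,interpolation=cv2.INTER_CUBIC))
p=shot('scene','f0.png');print(look(p,'screwdriver'),look(p,'knob'),ctrl.get_state()['qpos'])"
```

```text
t 9.28 eef [ 0.4302 -0.1971  0.2596] open 0.502 F [-1.2 -0.2 -1.1] ff 0.0 
 turn [ -0.    0.6 -60.1] shift [291.8 264.2  -1.6]
t 9.28 eef [ 0.4302 -0.1971  0.2596] open 0.502 F [-1.2 -0.2 -1.1] ff 0.0 
 turn [ 0.4  0.4 29.9] shift [291.8 264.2  -1.6]
[(0.29, array([0.586 , 0.2379, 0.1653]))] [(0.6, array([ 0.4367, -0.1785,  0.0076])), (0.38, array([0.64  , 0.1875, 0.0102]))]
[] [(0.68, array([0.5594, 0.1839, 0.1487]))] [-6.44734198e-01 -1.76918515e-01  2.06247189e+00 -1.57987852e-07
  1.25959116e+00 -1.04842304e+00]
```

View pics/f.png

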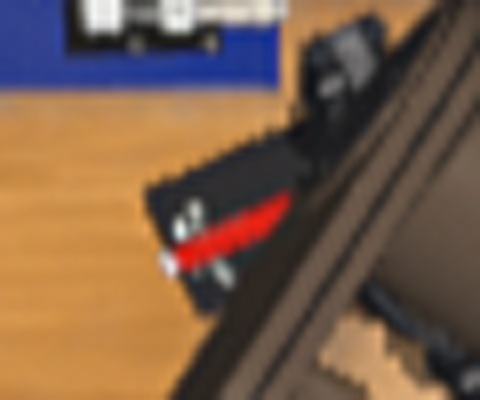

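The handle lies across the left fork near its middle, around (195,250); the arm hides the other fork. I'll recheck once the arm has moved away.

Scaled: 292 mm / 1000 = 0.292, 265 mm / 1000 = 0.265, 30 degrees / 120 = 0.25.

Emit:
send_rows --rows "0 0 0.25 0.05 0.045 -0.002 0;0 0 0.25 0.1 0.09 -0.002 0;0 0 0.25 0.145 0.131 -0.002 0;0 0 0.25 0.19 0.172 -0.002 0;0 0 0.25 0.23 0.208 -0.002 0;0 0 0.25 0.265 0.24 -0.002 0;0 0 0.25 0.292 0.264 -0.002 0;0 0 0.25 0.292 0.264 -0.002 0"

```text
time: 10.58
eef_pos: [0.5562, 0.179, 0.2542]
tcp_rot: [0.747, 0.665, -0.001, -0.001]
contact_force: [0.3, -0.7, 0.7]
opening: 0.499
finger_force: 0.0
```

Run:
```python
from h import *
plan([.5585,.175,.198],-6.8)
p=shot('top');print(look(p,'screwdriver'),look(p,'tool_rest'),look(p,'knob'))
a=cv2.resize(p['color'][200:240,295:350][:,:,::-1],None,fx=7,fy=7,interpolation=cv2.INTER_CUBIC)
q=shot('scene');print(look(q,'knob'),look(q,'screwdriver'))
# knob & handle by red blobs
for n,pp,zs in(('top',p,(.044,.2)),('scene',q,(.044,.193))):
    h=cv2.cvtColor(pp['color'],cv2.COLOR_RGB2HSV)
    m=(((h[...,0]<8)|(h[...,0]>172))&(h[...,1]>150)&(h[...,2]>80)).astype(np.uint8)
    k,l,st,ce=cv2.connectedComponentsWithStats(m)
    for i in range(1,k):
        if st[i,4]<5: continue
        for z in zs:
            X=ray(pp,*ce[i],z)
            T=[.4288,-.1965] if z<.1 else [.5585,.175]
            if np.hypot(*(X[:2]-T))<.06:
                pts=np.argwhere(l==i)[:,::-1]; w=np.array([ray(pp,*t,z)[:2] for t in pts]); mu=w.mean(0); d=np.linalg.svd(w-mu)[2][0]
                print(n,z,st[i],X.round(4),np.degrees(np.arctan2(d[1],d[0])).round(1),((w-mu)@d).min().round(3),((w-mu)@d).max().round(3))
u,v=pix(q,[.4288,-.1965,.04]).astype(int)
b=cv2.resize(q['color'][v-20:v+20,u-27:u+28][:,:,::-1],None,fx=7,fy=7,interpolation=cv2.INTER_CUBIC)
u,v=pix(q,[.5585,.175,.2]).astype(int)
c=cv2.resize(q['color'][v-35:v+25,u-45:u+45][:,:,::-1],None,fx=5,fy=5,interpolation=cv2.INTER_CUBIC)
W=max(a.shape[1]+b.shape[1],c.shape[1]);im=np.zeros((a.shape[0]+c.shape[0],W,3),np.uint8)
im[:a.shape[0],:a.shape[1]]=a;im[:b.shape[0],a.shape[1]:a.shape[1]+b.shape[1]]=b;im[a.shape[0]:,:c.shape[1]]=c
cv2.imwrite('pics/g.png',im);print(im.shape)
```

```text
t 10.57 eef [0.5562 0.179  0.2542] open 0.499 F [ 0.3 -0.7  0.7] ff 0.0 
 turn [-0.2  0.   0.2] shift [-3.7  2.9 56.2]
[(0.7, array([ 0.427 , -0.2009,  0.0461]))] [(0.9, array([ 0.4283, -0.1978,  0.0088]))] [(0.74, array([0.6805, 0.238 , 0.1   ]))]
[] []
top 0.044 [312 215  26  14 101] [ 0.4291 -0.1963  0.044 ] 113.6 -0.047 0.043
scene 0.193 [215 180   4   7  27] [0.5628 0.1786 0.193 ] 143.1 -0.022 0.023
scene 0.044 [312 191   8  11  27] [ 0.4325 -0.196   0.044 ] 114.1 -0.043 0.039
(580, 770, 3)
```

View pics/g.png

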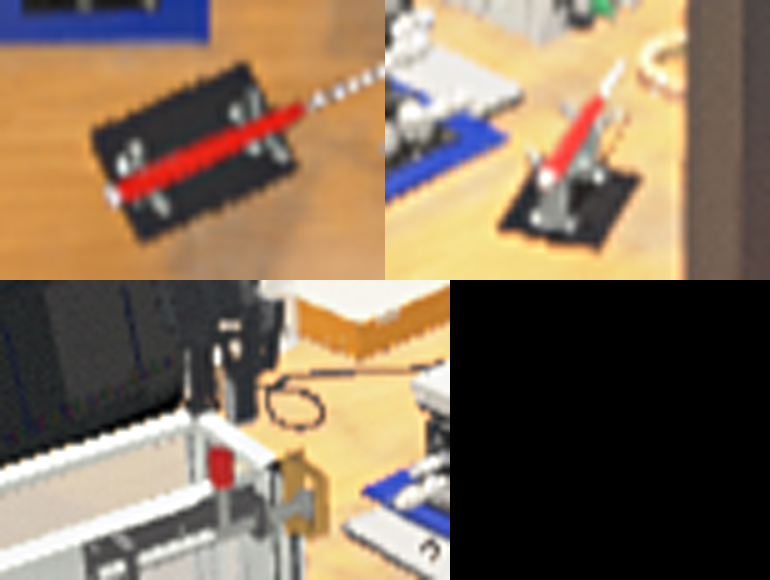

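The screwdriver lies in both forks (top crop, around (205,152)). The knob at (221,467) in the lower crop is free, with the fingers above it. Descending now.

Scaled: 56 mm / 1000 = 0.056, 50 mm / 1000 = 0.05.

Emit:
send_rows --rows "0 0 0 -0.0023 0.0035 0.02 0;0 0 0 -0.0023 0.0035 0.038 0;0 0 0 -0.0023 0.0035 0.05 0;0 0 0 -0.0023 0.0035 0.056 0;0 0 0 -0.0023 0.0035 0.056 0"

```text
time: 11.55
eef_pos: [0.5595, 0.1737, 0.1995]
tcp_rot: [0.748, 0.664, -0.0, -0.0]
contact_force: [0.1, -0.5, -0.1]
opening: 0.503
finger_force: 0.0
```

Emit:
send_rows --rows "0 0 0 0 0 0 -1;0 0 0 0 0 0 -1;0 0 0 0 0 0 -1;0 0 0 0 0 0 -1;0 0 0 0 0 0 -1;0 0 0 0 0 0 -1" --grip_force 50

```text
time: 12.3
eef_pos: [0.56, 0.1738, 0.2011]
tcp_rot: [0.748, 0.664, 0.001, 0.0]
contact_force: [-1.5, 0.1, 5.5]
opening: 0.195
finger_force: 49.0
```

```bash
python3 -c "
from h import *
plan([.559,.1765,.207],-6.8)"
```

```text
t 12.3 eef [0.56   0.1738 0.2011] open 0.195 F [-1.5  0.1  5.5] ff 49.0 
 turn [ 0.1 -0.  -0.1] shift [ 2.6 -1.3 -5.9]
```

Scaled: 31 mm / 1000 = 0.031, 27 mm / 1000 = 0.027.

Emit:
send_rows --rows "0 0 0 0 0 -0.005 -1;0 0 0 0 0 -0.01 -1;0 0 0 0 0 -0.01 -1;0 0 0 0.005 0 -0.01 -1;0 0 0 0.012 0 -0.01 -1;0 0 0 0.02 0 -0.01 -1;0 0 0 0.027 0 -0.01 -1;0 0 0 0.031 0 -0.01 -1"

```text
time: 13.3
eef_pos: [0.5634, 0.2051, 0.21]
tcp_rot: [0.748, 0.664, -0.0, -0.0]
contact_force: [-0.1, -1.0, -1.6]
opening: 0.194
finger_force: 48.8
```

Emit:
send_rows --rows "0 0 0 0 0 0 -1;0 0 0 0 0 0 -1;0 0 0 0 0 0 -1"

```text
time: 13.68
eef_pos: [0.5633, 0.2045, 0.2101]
tcp_rot: [0.748, 0.663, 0.0, -0.0]
contact_force: [0.2, 0.7, -2.9]
opening: 0.19
finger_force: 48.8
```

Run:
```python
from h import *
plan([.559,.1765,.207],-6.8)
p=shot('scene');u,v=pix(p,[.56,.17,.17]).astype(int)
cv2.imwrite('pics/k.png',cv2.resize(p['color'][v-40:v+40,u-50:u+50][:,:,::-1],None,fx=7,fy=7,interpolation=cv2.INTER_CUBIC))
```

```text
t 13.68 eef [0.5633 0.2045 0.2101] open 0.19 F [ 0.2  0.7 -2.9] ff 48.8 
 turn [-0.  -0.  -0.1] shift [-28.3  -0.9   3.1]
```

View pics/k.png

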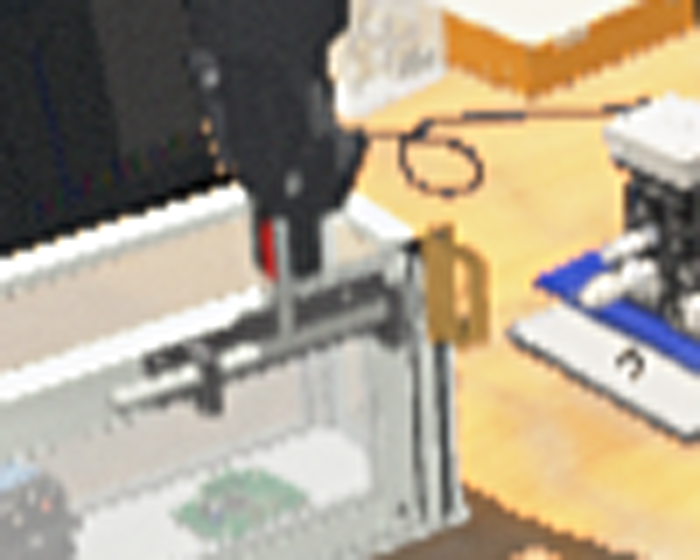

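The bolt's nose is out of the brass keeper: the shaft ends at about (400,305), and the empty keeper is at (455,290). Swinging the gate now.

Scaled: -80.4 mm / 1000 = -0.0804, -73.6 mm / 1000 = -0.0736, 24.5 degrees / 120 = 0.2042.

Emit:
send_rows --rows "0 0 0.0292 0.0013 -0.011 0 -1;0 0 0.0583 0.003 -0.022 0 -1;0 0 0.0875 0.0055 -0.0326 0 -1;0 0 0.1167 0.0086 -0.0432 0 -1;0 0 0.1458 0.0123 -0.0536 0 -1;0 0 0.175 0.0168 -0.0637 0 -1;0 0 0.2042 0.0218 -0.0736 0 -1;0 0 0.225 0.0258 -0.0804 0 -1"

```text
time: 14.72
eef_pos: [0.4871, 0.2391, 0.2105]
tcp_rot: [0.883, 0.47, 0.001, 0.001]
contact_force: [1.6, -2.1, -1.7]
opening: 0.194
finger_force: 48.9
```

Emit:
send_rows --rows "0 0 0 0 0 0 -1;0 0 0 0 0 0 -1;0 0 0 0 0 0 -1;0 0 0 0 0 0 -1;0 0 0 0 0 0 -1;0 0 0 0 0 0 -1"

```text
time: 15.48
eef_pos: [0.4868, 0.2396, 0.2101]
tcp_rot: [0.882, 0.47, -0.0, 0.0]
contact_force: [1.1, -2.5, -1.2]
opening: 0.19
finger_force: 49.0
```

Run:
```python
from h import *
plan([.487,.239,.21],-33.8)
g=np.radians(-6.8);x=np.array([np.cos(g),np.sin(g)]);y=np.array([-x[1],x[0]])
K=np.array([.5595,.1765]); O=K+.024*x+.080*y; H=O-.012*x+.131*y
s=ctrl.get_state(); r=s['eef_pos'][:2]-H; print('hinge',H,'r',np.linalg.norm(r), 'theta est',np.degrees(np.arctan2(-r@x,-r@y)-np.arctan2(12,180)))
for n in('top','scene'):
    p=shot(n,'z_'+n+'.png')
    for t in('gate','gate_edge','screwdriver','tool_rest','board','solder','tape','knob'): print(n,t,look(p,t)[:2])
    # bolt nose / edge corner predictions
    for th in(0,.37,.47,.58):
        e=H+(-.258*np.cos(th))*y-.258*np.sin(th)*x; print(th,pix(p,[*e,.165]).round(1))
```

```text
t 15.47 eef [0.4868 0.2396 0.2101] open 0.19 F [ 1.1 -2.5 -1.2] ff 49.0 
 turn [ 0.   0.  -0.1] shift [-0.3  0.5  0.1]
hinge [0.59639882 0.38459487] r 0.181814092286839 theta est 26.469393892651723
top gate [(0.62, array([0.4919, 0.2124, 0.1692]))]
top gate_edge [(0.74, array([0.4943, 0.2147, 0.1697])), (0.69, array([0.4646, 0.2015, 0.1557]))]
top screwdriver []
top tool_rest [(0.78, array([ 0.4286, -0.1955,  0.0082]))]
top board [(0.78, array([0.6381, 0.183 , 0.012 ]))]
top solder []
top tape [(0.7, array([ 0.4724, -0.3648,  0.0089]))]
top knob [(0.32, array([0.6523, 0.2571, 0.0561]))]
0 [219.8 178.5]
0.37 [210.8 209. ]
0.47 [206.5 216.5]
0.58 [200.9 224.3]
scene gate [(0.75, array([0.5333, 0.2738, 0.0893])), (0.52, array([0.4897, 0.2456, 0.1511]))]
scene gate_edge []
scene screwdriver []
scene tool_rest []
scene board []
scene solder [(0.54, array([0.4195, 0.4054, 0.0319]))]
scene tape [(0.54, array([ 0.4709, -0.3591,  0.0102]))]
scene knob [(0.69, array([0.4893, 0.252 , 0.1522]))]
0 [227.7 184.9]
0.37 [238.7 197. ]
0.47 [240.1 200.8]
0.58 [240.8 205.3]
```

```bash
python3 -c "
from plant import ctrl
print(ctrl.sign_off())"
```

```text
the job is handed in; nothing more can be done
None
```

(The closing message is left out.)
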